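# Load the kitting nests: battery, solder reel and ring core

## Task

Load the kit for the next build: put the 9 V battery, the small solder reel and the ferrite ring core each into the nest that is shaped for it, lying flat on the floor of the nest (the ring core down over the spindle). Any order will do. Leave the big solder reel and the binder clip where they are.

Things in the scene. Friction and masses are not known exactly. Their poses are not given: they have to be found in the camera images.
- battery: Orange and black 9 V block battery lying flat, 50 mm along its x, 27 mm along its y, 18 mm high. Origin: centre of its underside; z up.
- small_reel_hub (a point): Small white solder reel lying flat: 46 mm in diameter, 20 mm high, a thin soft wire tail sticking out sideways. This point: on the axis of the reel at its underside; z up along the axis.
- ring_core: Dark grey ferrite ring core, lying flat: 44 mm outer and 22 mm inner diameter, 16 mm high. Origin: on its axis at its underside; z up.
- oblong_nest: Black oblong nest for the battery: base plate 72 mm (its x) by 48 mm (its y), four light grey L-shaped corner posts that enclose 62 mm along x by 38 mm along y and stand 10 mm above the floor; between them each long side (+y and -y) has a gap of 40 mm for a finger. Its floor, on which the part rests, is 4 mm above the bench. Fixed to the bench. Origin: centre of its underside; z up.
- round_nest: Black round nest for the small reel: base disc 68 mm in diameter, four short light grey arc walls on the diagonals that enclose a circle of 58 mm and stand 10 mm above the floor; 25 mm wide gaps for fingers at its +x, -x, +y and -y sides. Its floor, on which the part rests, is 4 mm above the bench. Fixed to the bench. Origin: centre of its underside; z up.
- spindle_nest: Black base disc, 60 mm in diameter, without walls, with a metal post 12 mm in diameter at its centre that rises to 18 mm above the bench: for the ring core, which goes down over the post onto the disc. Its floor, on which the part rests, is 4 mm above the bench. Fixed to the bench. Origin: centre of its underside; z up.
- big_reel: Big white solder reel with blue flanges, 58 mm in diameter, 40 mm high, standing on the bench with its axis upright; loose bystander that has no nest. Origin: at its underside, 6 mm from its axis.
- clip: Small black binder clip, 22 x 19 x 17 mm, loose bystander that has no nest. Origin: centre of its underside.
There are look-alikes about, which are no part of the job. What is meant by the part that bears small_reel_hub is not turquoise, and is the larger of those in its own colour.

How it is judged:
By the outcome, as a careful person would: the job done as asked, in the order asked, and still so for the second after the job is handed in, with the robot touching nothing.
It also fails if it takes over 77 s, if anything falls off the work surface, if the arm or the gripper's body presses on something with over 40 N, if the wrist force passes 120 N, or if a joint passes its speed limit or range.

## Robot

A 6-joint arm with a two-finger parallel gripper is mounted at the origin on a cart in front of the work surface, level with it; the furniture and walls round the work are solid. World frame = base frame: x ahead of the robot, y to its left, z up, the work surface at z = 0. Lengths are in m, angles in rad, forces in N, time in s.
With the tool pointing down it reaches from about 0.3 to 0.875 m from the base axis. Payload 6.4 kg.
Tool frame: the origin (TCP) lies midway between the tips of the shut fingers; the grasp point (between the pads) lies 19 mm behind it; z points along the fingers, y is the line along which they close (so a half turn about z gives the same grasp; the last joint's range is limited). The gripper opens to 85 mm and grips with 20 to 120 N. Pads are 22 mm wide; open, the fingers measure 114 mm over their backs; the gripper's body (76 mm by 85 mm) begins 54 mm behind the grasp point. The pads swing forward as they close: fully open they stand 13 mm farther back than shut.
Start: joints at [-1.414, 0.181, 1.607, -0, 1.354, -0.206], TCP at [0.204, -0.538, 0.231] pointing down, gripper open.
Joint ranges: [-2.99, 2.99], [-0.89, 2.07], [0.3, 2.58], [-1.14, 4.28], [0, 2.63], [-3.12, 3.12]. Speed limits (rad/s): [2.57, 2.57, 3.01, 3.14, 3.14, 3.14].

## Interface

Orientations are given as a rotation vector (axis times angle).
In Python, from rig import bot gives the robot as it stands.
- The arm moves only by the tool play_rows, never from a script. Its argument "increments" is one flat list of numbers, 4 for each row, row after row: the shift along the tool's x, y, z scaled (see below), then the turn about the tool's z scaled (see below). A call has 1 to 20 rows; each row is the pose to reach, as a shift and turn from the pose commanded when the call began, along the tool's axes at that moment; what a row does not reach only later rows make up. The controller multiplies each number of a shift by 750 mm and each number of a turn by 60 degrees. A row lasts 1/10 s, in which the tool goes at most 50 mm and 8.59 degrees, less where a joint would pass 70% of its speed; a pose out of reach is approached as far as the arm can. A call with a number of a shift or a turn outside -1 to 1 is refused whole. A call with a gripper value outside its range is refused whole. "claw" is the opening, from 0 (shut) to 1 (fully open), set as the call begins (left out, the last holds). The fingers move at their own pace and stop on an object; the grip force is fixed at half the most. Time passes only in rows, so rows that repeat a pose let the fingers close. It gives the time, the measured TCP pose, the force, the opening and the grip force at its end, in the units of the state.
- bot.read_state(): the state, without advancing time (a new reading comes with each control period).
- bot.read_camera(name): name is "side" or "top"; returns the picture (384x512x3 uint8, red, green, blue); there is no depth.
- bot.camera_params(name): a dict with "fx", "fy", "cx", "cy" (pixels), "rvec" (rotation vector, rad) and "tvec" (3), from world to camera coordinates, as OpenCV has them. Camera axes: x right, y down, z forward; pixel columns grow to the right and rows downward; lengths in m; the calibration is good to about 2 mm. A picture is of the moment at which its call begins. camera_params takes no time and is no camera call.
- bot.job_done(): hands the job in; it is judged then, once.
Trained networks look in the newest picture that a camera, given by its name, has taken for a name from the list of things; names that differ only in an ending like _2 or _b are one class to them, and where a whole thing is asked for, a point or a joint stands for the part that bears it (a point fixed in the world has none). Each returns a list of dicts, best first, with "score" (0 to 1); they miss things now and then, are a little off and sometimes report something else, mostly with a low value. They report only what shows in the picture. A call takes as long as a camera call. They do not tell look-alikes from the thing itself.
- bot.find_in(name, camera): "bbox" ([centre column, centre row, width, height] in pixels, round what is visible of it).
- bot.regions_of(name, camera): "mask" (384x512 bool, what is visible of it) and "bbox" ([centre column, centre row, width, height] in pixels, round what is visible of it).
- bot.pinpoint(name, camera): "pixel" ([column, row] in pixels: a listed point, or the origin of a listed thing).
The state is a dict: "clock": time; "qpos": joint angles; "joint_velocities": joint speeds; "effort": joint torques, N m; "eef_pos": TCP position; "orientation": TCP orientation; "wrist_force": force on the tool from outside, world axes, zero at the start; "torque": the same for the moment, N m; "gripper_width": finger opening in m; "gripper_force": force on a finger pad.
Only numpy, scipy, OpenCV 4.12 (cv2) and the standard library are available. Lean on these libraries where they do the work, as an engineer would, in place of code of your own. Each camera call takes 0.05 s, during which the arm holds its last target. There are 200 camera calls.

## Working session

There is one attempt and no reset: what is moved stays moved. The work goes in short steps, Python scripts to look and compute and a tool call to move; the robot and the scene stay as the last step left them, time stands still between calls to the robot, and variables do not carry over. Pictures are saved under pics/ and viewed, at most 15 in all, crops included, and the job is handed in when it is done.

Besides the shell and the picture viewer there is one more tool, called after "Emit:" in YAML: its name, and indented under it one key for each argument. play_rows: Moves the arm, as the interface text tells. Shifts and turns lie within -1 to 1; 1 stands for 750 mm of shift or 60 degrees of turn. Its arguments: {"type":"object","properties":{"increments":{"type":"array"},"claw":{"type":"number"}},"required":["increments"]}

```bash
mkdir -p pics; cat > h.py <<'E'
import numpy as np, cv2
from rig import bot
def save(cam,fn):
    im=bot.read_camera(cam); cv2.imwrite('pics/'+fn,im[:,:,::-1]); return im
def ray(cam,px,z):
    p=bot.camera_params(cam); R=cv2.Rodrigues(np.array(p['rvec'],float))[0]; t=np.array(p['tvec'],float)
    d=R.T@np.array([(px[0]-p['cx'])/p['fx'],(px[1]-p['cy'])/p['fy'],1]); c=-R.T@t
    return c+d*(z-c[2])/d[2]
def proj(cam,P):
    p=bot.camera_params(cam); K=np.array([[p['fx'],0,p['cx']],[0,p['fy'],p['cy']],[0,0,1.]])
    return cv2.projectPoints(np.array(P,float).reshape(-1,1,3),np.array(p['rvec'],float),np.array(p['tvec'],float),K,None)[0].reshape(-1,2)
E
python3 - <<'E'
from h import *
print({k:np.round(v,3).tolist() if hasattr(v,'__len__') else v for k,v in bot.read_state().items()})
for c in ['top','side']:
    im=save(c,c+'0.png'); p=bot.camera_params(c); print(c,p)
    for n in ['battery','small_reel_hub','ring_core','oblong_nest','round_nest','spindle_nest','big_reel','clip']:
        r=bot.find_in(n,c); q=bot.pinpoint(n,c)
        print(n,[(np.round(d['bbox']).tolist(),round(d['score'],2)) for d in r],[(np.round(d['pixel'],1).tolist(),round(d['score'],2),np.round(ray(c,d['pixel'],0)[:2],3).tolist()) for d in q])
E
```

```text
{'clock': 0.0, 'qpos': [-1.414, 0.182, 1.608, 0.0, 1.354, -0.206], 'joint_velocities': [0.002, -0.002, -0.0, -0.001, -0.002, 0.002], 'effort': [-0.001, -44.487, -35.134, -0.0, 0.009, 0.0], 'eef_pos': [0.204, -0.537, 0.23], 'orientation': [-3.088, -0.566, -0.0], 'wrist_force': [0.003, 0.652, -0.296], 'torque': [-0.091, -0.004, -0.051], 'gripper_force': 0.0, 'gripper_width': 0.08535039405873261}
top {'fx': 475.70110026611076, 'fy': 475.70110026611076, 'cx': 253.72965118246856, 'cy': 190.78364550467123, 'rvec': array([ 2.11105895, -2.1357535 ,  0.17115446]), 'tvec': array([0.38654953, 0.34903445, 1.30348807])}
battery [([265.0, 173.0, 9.0, 17.0], 0.6)] [([263.7, 175.5], 0.72, [0.404, 0.354])]
small_reel_hub [([278.0, 253.0, 12.0, 13.0], 0.65), ([287.0, 189.0, 14.0, 14.0], 0.59), ([133.0, 182.0, 15.0, 12.0], 0.42)] [([285.4, 191.5], 0.69, [0.356, 0.292]), ([130.8, 183.4], 0.46, [0.386, 0.739]), ([276.4, 249.6], 0.4, [0.19, 0.321])]
ring_core [([293.0, 162.0, 12.0, 15.0], 0.5)] [([295.1, 162.4], 0.45, [0.442, 0.262]), ([378.9, 135.9], 0.39, [0.518, 0.014])]
oblong_nest [([380.0, 134.0, 24
[... 673 characters left out ...]

small_reel_hub [([283.0, 203.0, 16.0, 15.0], 0.66), ([161.0, 149.0, 7.0, 12.0], 0.64), ([242.0, 245.0, 11.0, 16.0], 0.62)] [([285.2, 204.3], 0.8, [0.372, 0.293]), ([243.9, 246.2], 0.45, [0.191, 0.314]), ([162.6, 149.4], 0.39, [0.392, 0.735])]
ring_core [([305.0, 191.0, 16.0, 13.0], 0.66)] [([301.6, 193.8], 0.47, [0.431, 0.273])]
oblong_nest [([411.0, 213.0, 6.0, 9.0], 0.53)] [([401.8, 206.3], 0.48, [0.523, 0.017])]
round_nest [] []
spindle_nest [([330.0, 198.0, 9.0, 13.0], 0.52)] [([334.0, 200.3], 0.54, [0.452, 0.185])]
big_reel [([264.0, 222.0, 21.0, 27.0], 0.89)] [([265.3, 226.7], 0.79, [0.274, 0.3]), ([260.0, 201.5], 0.36, [0.347, 0.358])]
clip [] [([257.8, 204.2], 0.55, [0.335, 0.358])]
```

View pics/top0.png

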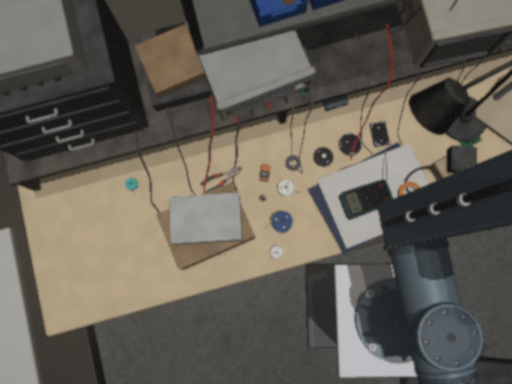

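View pics/side0.png

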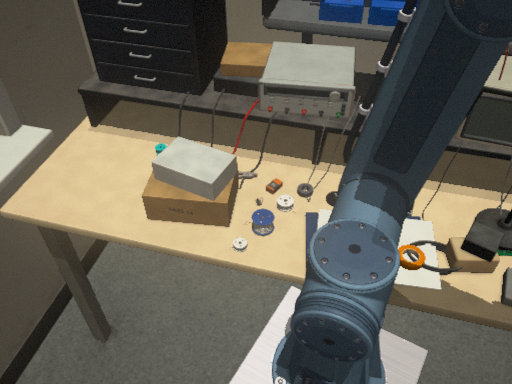

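The top picture shows the parts at battery (265,173), ring (293,162), spindle nest (324,157), round nest (350,143) and oblong nest (379,134). There are three small-reel candidates: white (286,188), white (277,252) and turquoise (131,184). The one at (286,188) looks like the larger white reel, so I'll check it in an enlarged crop.

```bash
python3 - <<'E'
from h import *
im=cv2.imread('pics/top0.png')[110:265,235:405]
im=cv2.resize(im,None,fx=4.0,fy=3.85,interpolation=cv2.INTER_CUBIC) if 0 else cv2.resize(im,None,fx=3.8,fy=3.8,interpolation=cv2.INTER_CUBIC)
cv2.imwrite('pics/topc.png',im)
for n,px in [('A',(286,188)),('B',(277,252)),('C',(131,184))]:
    print(n,ray('top',px,.02))
for n in ['battery','small_reel_hub','ring_core','oblong_nest','round_nest','spindle_nest','big_reel','clip']:
    for d in bot.regions_of(n,'top'):
        m=d['mask'].astype(np.uint8); cs=max(cv2.findContours(m,0,2)[0],key=cv2.contourArea)
        z={'battery':.018,'small_reel_hub':.02,'ring_core':.016,'big_reel':.04,'clip':.01}.get(n,.004)
        pts=np.argwhere(m)[:,::-1]; W=np.array([ray('top',p,z)[:2] for p in pts])
        h=np.array([ray('top',p,z)[:2] for p in cs[:,0]]).astype(np.float32)*1000
        print(n,round(d['score'],2),d['bbox'],len(pts),'centroid',W.mean(0).round(4),'minrect',np.round(cv2.minAreaRect(h)[0]),np.round(cv2.minAreaRect(h)[1]),round(cv2.minAreaRect(h)[2]))
E
```

```text
A [0.36274107 0.29092465 0.02      ]
B [0.1826026  0.31985752 0.02      ]
C [0.38014516 0.73323579 0.02      ]
battery 0.6 [263.5, 172.6, 14.7, 23.1] 171 centroid [0.4104 0.3513] minrect [411. 351.] [29. 50.] 82
small_reel_hub 0.73 [286.0, 188.5, 18.7, 13.6] 202 centroid [0.3645 0.2932] minrect [364. 292.] [43. 43.] 89
small_reel_hub 0.63 [277.4, 251.9, 12.7, 14.5] 109 centroid [0.1834 0.3242] minrect [184. 324.] [31. 30.] 89
small_reel_hub 0.44 [130.9, 182.7, 15.8, 11.5] 125 centroid [0.3811 0.7332] minrect [382. 733.] [35. 32.] 89
ring_core 0.42 [291.0, 160.9, 19.3, 16.7] 164 centroid [0.4391 0.2702] minrect [439. 270.] [43. 41.] 89
oblong_nest 0.72 [380.8, 135.1, 16.0, 24.1] 367 centroid [0.5245 0.0131] minrect [525.  14.] [72. 48.] 8
round_nest 0.55 [349.7, 144.7, 24.8, 26.0] 445 centroid [0.4938 0.1023] minrect [495. 102.] [67. 70.] 88
spindle_nest 0.89 [324.9, 155.8, 17.5, 20.8] 340 centroid [0.458  0.1805] minrect [457. 181.] [58. 57.] 89
clip 0.35 [286.9, 190.0, 18.6, 14.0] 231 centroid [0.3676 0.2945] minrect [368. 295.] [47. 47.] 44
```

View pics/topc.png

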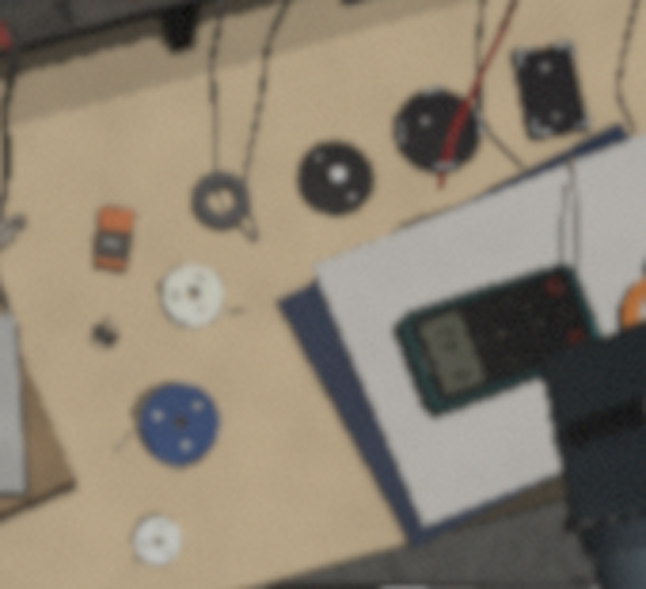

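The crop confirms it. White A at (286,188) measures about 45 mm, white B at (277,252) about 31 mm, and C is turquoise. The small reel is A, at about (0.364, 0.292). A red lead crosses the round nest in the picture. Next I'll refine the poses with repeated measurements.

```bash
python3 - <<'E'
from h import *
Z={'battery':.018,'small_reel_hub':.02,'ring_core':.016,'oblong_nest':.005,'round_nest':.005,'spindle_nest':.004,'clip':.01,'big_reel':.04}
acc=0;out={}
for k in range(5):
  for c in ['top','side']:
    im=bot.read_camera(c).astype(float)
    if c=='top': acc=acc+im/5
    for n in (['battery','small_reel_hub','ring_core','oblong_nest','round_nest','spindle_nest'] if c=='top' else ['battery','small_reel_hub','ring_core']):
        for d in bot.regions_of(n,c)[:2]:
            m=d['mask'].astype(np.uint8)
            if m.sum()<60: continue
            cs=np.vstack(cv2.findContours(m,0,2)[0])[:,0]
            h=np.array([ray(c,p,Z[n] if c=='top' else Z[n]/2)[:2]*1000 for p in cs]).astype(np.float32)
            r=cv2.minAreaRect(h); w,l=r[1]; a=r[2] if w>l else r[2]+90
            if abs(r[0][0]-183)<15 or r[0][1]>600: continue
            out.setdefault((n,c),[]).append([r[0][0],r[0][1],max(w,l),min(w,l),a])
for k,v in out.items(): print(k,len(v),np.median(v,0).round(1), np.std(v,0).round(1))
crop=acc[120:200,250:410]
cv2.imwrite('pics/avg.png',cv2.resize(crop,None,fx=5,fy=5,interpolation=cv2.INTER_CUBIC)[:,:,::-1].clip(0,255))
p=bot.camera_params('top');R=cv2.Rodrigues(p['rvec'])[0];print('topcam',-R.T@p['tvec'],R[:, :2])
p=bot.camera_params('side');R=cv2.Rodrigues(p['rvec'])[0];print('sidecam',-R.T@p['tvec'])
print(bot.read_state()['clock'])
E
```

```text
('battery', 'top') 6 [410.5 352.1  49.2  27.7 171.2] [29.8 91.8  6.4 12.2 47.1]
('small_reel_hub', 'top') 5 [365.7 293.7  46.9  44.4 134.4] [ 0.7  0.8  3.   2.5 33.6]
('ring_core', 'top') 5 [439.2 270.3  43.2  40.3 178.7] [29.2  9.9  1.4  1.8 57. ]
('oblong_nest', 'top') 5 [524.5  14.   74.2  49.    8.1] [0.7 0.5 1.9 1.7 1.2]
('round_nest', 'top') 6 [492.9 102.6  65.   62.7  45.9] [13.5 29.2  3.3  3.2 33.9]
('spindle_nest', 'top') 6 [457.4 182.   56.9  55.1 178.2] [13.5 30.   4.2  4.7 33.6]
('battery', 'side') 6 [414.1 352.8  58.   37.  174.5] [50.3 16.1 12.9  8.5 53.8]
('ring_core', 'side') 5 [442.8 269.4  53.5  39.2  26.9] [0.9 1.1 3.  2.  0.5]
('small_reel_hub', 'side') 4 [370.1 292.7  59.4  42.2  28.7] [0.4 1.4 2.  2.3 0.1]
topcam [0.12061865 0.36491752 1.35004188] [[-0.0102998  -0.99983221]
 [-0.98465978  0.01278001]
 [ 0.17418105  0.01312363]]
sidecam [-0.41964098 -0.09457168  0.89670529]
4.85[ WARN:0@27.082] global loadsave.cpp:1063 imwrite_ Unsupported depth image for selected encoder is fallbacked to CV_8U.
```

View pics/avg.png

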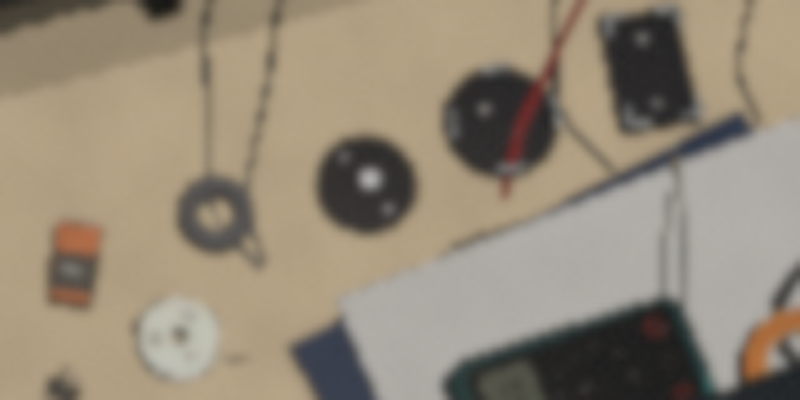

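```bash
cat >> h.py <<'E'
def inc(x,y,z,yang,ref=None):
    "yang: world angle (deg) of tool y"
    s=bot.read_state(); R=cv2.Rodrigues(np.array(s['orientation']))[0]
    d=R.T@(np.array([x,y,z])-s['eef_pos'])
    cur=np.degrees(np.arctan2(R[1,1],R[0,1])); t=(cur-yang+180)%360-180
    print('at',np.round(s['eef_pos'],4),'yang',round(cur,1),'clock',s['clock'],'-> inc',np.round(d/.75,4),'turn',round(t/60,4),'tilt',np.round(R[2],3))
E
python3 - <<'E'
from h import *
inc(.34,-.1,.30,-99); inc(.4125,.352,.12,-99)
E
```

```text
at [ 0.2041 -0.5376  0.2313] yang -69.2 clock 4.85 -> inc [ 0.3765 -0.4812 -0.0916] turn 0.4964 tilt [ 0.  0. -1.]
at [ 0.2041 -0.5376  0.2313] yang -69.2 clock 4.85 -> inc [ 0.6807 -1.0103  0.1484] turn 0.4964 tilt [ 0.  0. -1.]
```

Emit:
play_rows:
  increments: [0.3765,-0.4812,-0.0916,0.4964,0.3765,-0.4812,-0.0916,0.4964,0.3765,-0.4812,-0.0916,0.4964,0.3765,-0.4812,-0.0916,0.4964,0.3765,-0.4812,-0.0916,0.4964,0.3765,-0.4812,-0.0916,0.4964,0.3765,-0.4812,-0.0916,0.4964,0.3765,-0.4812,-0.0916,0.4964,0.3765,-0.4812,-0.0916,0.4964,0.3765,-0.4812,-0.0916,0.4964,0.3765,-0.4812,-0.0916,0.4964]
  claw: 0.55

```text
clock: 5.95
eef_pos: [0.3406, -0.0982, 0.3007]
orientation: [3.132, -0.239, 0.003]
wrist_force: [-0.4, 0.0, 0.6]
gripper_width: 0.047
gripper_force: 0.0
```

```bash
python3 - <<'E'
from h import *
print(bot.read_state()['qpos'],bot.read_state()['gripper_width'])
inc(.4125,.352,.12,-99)
E
```

```text
[-6.19672659e-01 -4.21867756e-01  2.00836246e+00  2.85449440e-04
  1.55316419e+00  1.10333312e+00] 0.0469960238758836
at [ 0.3406 -0.0982  0.3007] yang -98.7 clock 5.95 -> inc [ 0.0033 -0.608   0.2406] turn 0.0046 tilt [ 0.002  0.001 -1.   ]
```

Emit:
play_rows:
  increments: [0.0033,-0.608,0.2406,0.005,0.0033,-0.608,0.2406,0.005,0.0033,-0.608,0.2406,0.005,0.0033,-0.608,0.2406,0.005,0.0033,-0.608,0.2406,0.005,0.0033,-0.608,0.2406,0.005,0.0033,-0.608,0.2406,0.005,0.0033,-0.608,0.2406,0.005,0.0033,-0.608,0.2406,0.005,0.0033,-0.608,0.2406,0.005,0.0033,-0.608,0.2406,0.005,0.0033,-0.608,0.2406,0.005,0.0033,-0.608,0.2406,0.005]

```text
clock: 7.25
eef_pos: [0.4144, 0.3487, 0.1197]
orientation: [3.131, -0.257, 0.0]
wrist_force: [-0.7, -0.1, -0.1]
gripper_width: 0.0468
gripper_force: 0.0
```

```bash
python3 - <<'E'
from h import *
inc(.4125,.352,.004,-99)
a=save('side','s1.png'); b=save('top','t1.png')
c=np.vstack([cv2.resize(a[120:270,200:450],None,fx=2.4,fy=2,interpolation=2)*1,cv2.resize(b[110:260,220:420],(600,290),interpolation=2)])
cv2.imwrite('pics/c1.png',c[:,:,::-1])
E
```

```text
at [0.4144 0.3487 0.1197] yang -99.4 clock 7.25 -> inc [-0.0032 -0.004   0.1542] turn -0.0063 tilt [ 0.  0. -1.]
```

View pics/c1.png

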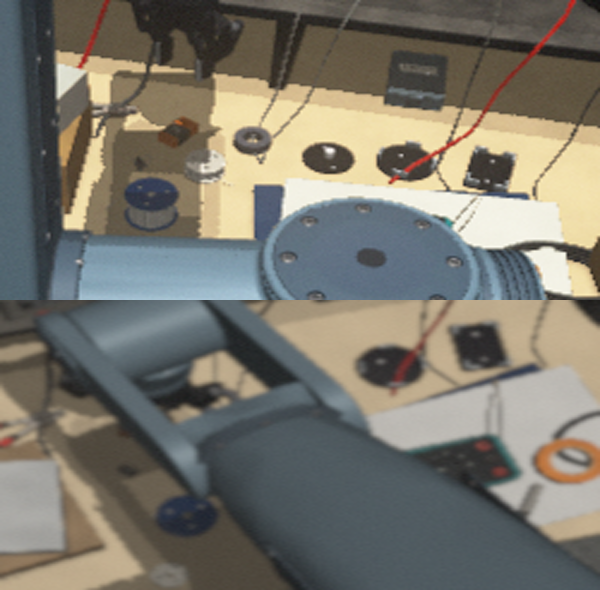

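The side crop shows the battery under the gripper at (175,130), then ring (252,140), spindle (328,157), round nest (405,160) and oblong nest (490,168). The red lead runs down over the round nest. I'll lower onto the battery and check the lead and shelf heights.

Emit:
play_rows:
  increments: [-0.0032,-0.004,0.06,-0.006,-0.0032,-0.004,0.11,-0.006,-0.0032,-0.004,0.142,-0.006,-0.0032,-0.004,0.1542,-0.006,-0.0032,-0.004,0.1542,-0.006,-0.0032,-0.004,0.1542,-0.006]

```text
clock: 7.95
eef_pos: [0.4132, 0.3536, 0.0055]
orientation: [-3.131, 0.246, -0.003]
wrist_force: [-0.5, -0.5, 0.9]
gripper_width: 0.0469
gripper_force: 0.0
```

```bash
python3 - <<'E'
from h import *
inc(.4125,.352,.004,-99)
# triangulate: cable end, cable bend; print top ray & side ray at several z
for n,t,s in [('end',(351,157.6),(362.5,210)),('nestcross',(356,146),(375,200))]:
    for z in (0,.03,.06,.1,.15): print(n,z,ray('top',t,z)[:2].round(3),ray('side',s,z)[:2].round(3))
a=cv2.imread('pics/side0.png');b=cv2.imread('pics/s1.png')[90:230,330:470]
c=cv2.imread('pics/t1.png')[60:190,300:430]
cv2.imwrite('pics/c2.png',np.hstack([cv2.resize(b,(400,400),interpolation=2),cv2.resize(c,(400,400),interpolation=2)]))
E
```

```text
at [0.4132 0.3536 0.0055] yang -99.0 clock 7.95 -> inc [-0.0006  0.0023  0.002 ] turn 0.0004 tilt [ 0.002 -0.001 -1.   ]
end 0 [0.454 0.099] [0.457 0.104]
end 0.03 [0.446 0.105] [0.427 0.097]
end 0.06 [0.439 0.111] [0.398 0.09 ]
end 0.1 [0.429 0.119] [0.359 0.081]
end 0.15 [0.417 0.128] [0.31 0.07]
nestcross 0 [0.488 0.083] [0.51  0.088]
nestcross 0.03 [0.48  0.089] [0.479 0.082]
nestcross 0.06 [0.472 0.095] [0.448 0.076]
nestcross 0.1 [0.461 0.104] [0.406 0.068]
nestcross 0.15 [0.448 0.114] [0.354 0.057]
```

View pics/c2.png

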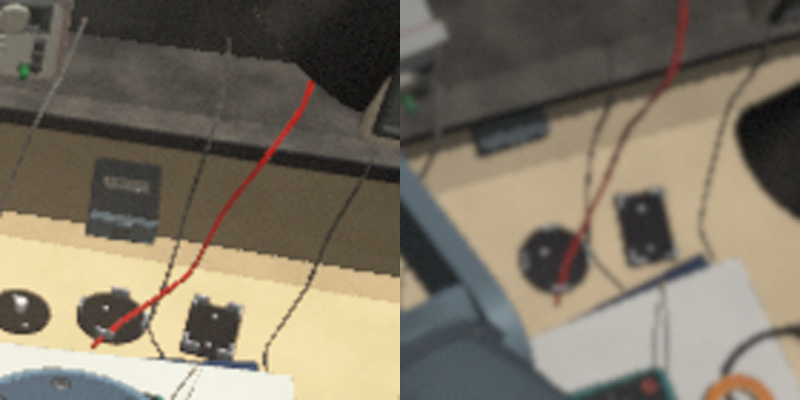

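Emit:
play_rows:
  increments: [-0.0006,0.0,0.001,0,-0.0006,0.0,0.001,0,-0.0006,0.0,0.001,0,-0.0006,0.0,0.001,0,-0.0006,0.0,0.001,0,-0.0006,0.0,0.001,0]
  claw: 0

```text
clock: 8.55
eef_pos: [0.4129, 0.3542, 0.0051]
orientation: [-3.13, 0.244, -0.005]
wrist_force: [-0.4, -2.0, 6.1]
gripper_width: 0.0248
gripper_force: 59.8
```

```bash
python3 - <<'E'
from h import *
for z in (.05,.1,.15,.2,.25,.3): print(z,ray('top',(378,94),z)[:2].round(3),ray('top',(420,85),z)[:2].round(3),ray('side',(414,141),z)[:2].round(3),ray('side',(372,133),z)[:2].round(3))
inc(.4132,.3536,.11,-99)
E
```

```text
0.05 [0.628 0.023] [ 0.653 -0.099] [0.752 0.064] [0.727 0.186]
0.1 [0.608 0.036] [ 0.633 -0.081] [0.683 0.055] [0.66 0.17]
0.15 [0.589 0.049] [ 0.612 -0.063] [0.614 0.046] [0.592 0.153]
0.2 [0.569 0.062] [ 0.592 -0.045] [0.544 0.036] [0.524 0.137]
0.25 [0.55  0.076] [ 0.571 -0.027] [0.475 0.027] [0.457 0.12 ]
0.3 [0.53  0.089] [ 0.551 -0.01 ] [0.406 0.017] [0.389 0.103]
at [0.4129 0.3542 0.0051] yang -98.9 clock 8.55 -> inc [ 0.001   0.0005 -0.1399] turn 0.0012 tilt [ 0.003 -0.002 -1.   ]
```

Emit:
play_rows:
  increments: [0,0,-0.03,0,0,0,-0.08,0,0,0,-0.14,0,0,0,-0.14,0]

```text
clock: 8.95
eef_pos: [0.4157, 0.356, 0.1154]
orientation: [-3.125, 0.244, -0.017]
wrist_force: [0.6, -0.0, -0.5]
gripper_width: 0.025
gripper_force: 59.0
```

```bash
python3 - <<'E'
from h import *
print(bot.read_state()['gripper_width'])
inc(.5245,.014,.10,-82)
E
```

```text
0.025022149632304373
at [0.4157 0.356  0.1154] yang -98.9 clock 8.95 -> inc [0.2138 0.4282 0.0193] turn -0.2819 tilt [ 0.01  -0.008 -1.   ]
```

Emit:
play_rows:
  increments: [0.2138,0.4282,0.0193,-0.282,0.2138,0.4282,0.0193,-0.282,0.2138,0.4282,0.0193,-0.282,0.2138,0.4282,0.0193,-0.282,0.2138,0.4282,0.0193,-0.282,0.2138,0.4282,0.0193,-0.282,0.2138,0.4282,0.0193,-0.282,0.2138,0.4282,0.0193,-0.282,0.2138,0.4282,0.0193,-0.282,0.2138,0.4282,0.0193,-0.282,0.2138,0.4282,0.0193,-0.282]

```text
clock: 10.05
eef_pos: [0.5194, 0.0125, 0.0935]
orientation: [-3.133, -0.22, 0.001]
wrist_force: [-0.2, 0.2, -0.7]
gripper_width: 0.0247
gripper_force: 59.2
```

```bash
python3 - <<'E'
from h import *
inc(.5245,.014,.011,-82)
print(bot.read_state()['qpos'])
E
```

```text
at [0.5194 0.0125 0.0935] yang -82.0 clock 10.05 -> inc [ 0.0071 -0.001   0.11  ] turn 0.0008 tilt [-0.001 -0.    -1.   ]
[-2.04942685e-01  2.30922847e-01  1.85424954e+00  3.33967646e-04
  1.05706282e+00  1.22524572e+00]
```

Emit:
play_rows:
  increments: [0.0071,-0.001,0.03,0,0.0071,-0.001,0.07,0,0.0071,-0.001,0.085,0,0.0071,-0.001,0.095,0,0.0071,-0.001,0.105,0,0.0071,-0.001,0.11,0,0.0071,-0.001,0.11,0,0.0071,-0.001,0.11,0]

```text
clock: 10.85
eef_pos: [0.5256, 0.0127, 0.0118]
orientation: [3.134, 0.218, 0.002]
wrist_force: [-0.5, -0.6, -0.1]
gripper_width: 0.0247
gripper_force: 59.2
```

```bash
python3 - <<'E'
from h import *
inc(.5245,.014,.0105,-82)
a=save('side','s2.png')
cv2.imwrite('pics/c3.png',cv2.resize(a[130:250,340:480],(700,600),interpolation=2)[:,:,::-1])
E
```

```text
at [0.5256 0.0127 0.0118] yang -82.0 clock 10.85 -> inc [-0.0012 -0.0019  0.0017] turn -0.0004 tilt [ 0.001  0.    -1.   ]
```

View pics/c3.png

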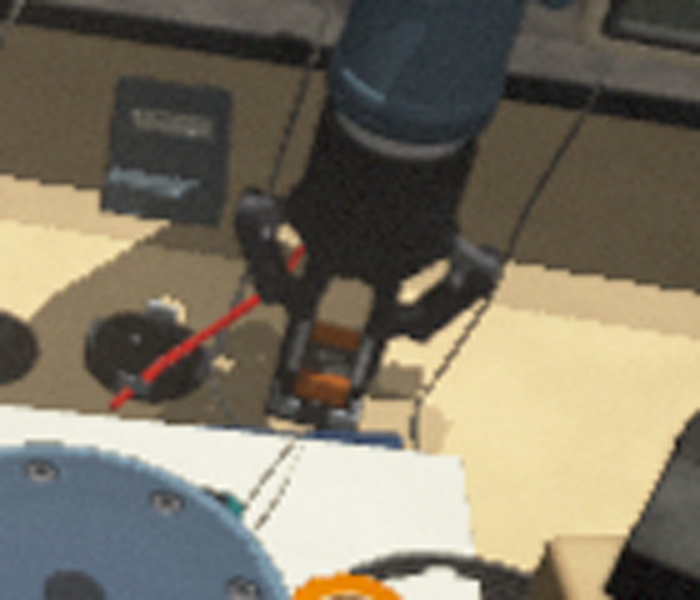

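The battery (335,355) sits between the nest's posts with a small gap below it. I'll lower it 2 mm and release.

Emit:
play_rows:
  increments: [-0.001,0,0.003,0,-0.001,0,0.003,0,-0.001,0,0.003,0]

```text
clock: 11.2
eef_pos: [0.5246, 0.0126, 0.0091]
orientation: [3.134, 0.218, 0.001]
wrist_force: [0.7, -0.2, -0.3]
gripper_width: 0.0249
gripper_force: 59.3
```

Emit:
play_rows:
  increments: [0,0,0,0,0,0,0,0,0,0,0,0,0,0,0,0,0,0,-0.03,0,0,0,-0.09,0,0,0,-0.15,0,0,0,-0.15,0,0,0,-0.15,0]
  claw: 0.5

```text
clock: 12.1
eef_pos: [0.5253, 0.0125, 0.1227]
orientation: [3.133, 0.219, 0.005]
wrist_force: [-0.2, -0.2, -0.5]
gripper_width: 0.0425
gripper_force: 0.0
```

```bash
python3 - <<'E'
from h import *
inc(.441,.270,.12,-82); inc(.441,.270,.12,-100)
E
```

```text
at [0.5253 0.0125 0.1227] yang -82.0 clock 12.1 -> inc [-0.0636 -0.3556  0.0031] turn -0.0002 tilt [ 0.003  0.001 -1.   ]
at [0.5253 0.0125 0.1227] yang -82.0 clock 12.1 -> inc [-0.0636 -0.3556  0.0031] turn 0.2998 tilt [ 0.003  0.001 -1.   ]
```

Emit:
play_rows:
  increments: [-0.0636,-0.3556,0.003,0.3,-0.0636,-0.3556,0.003,0.3,-0.0636,-0.3556,0.003,0.3,-0.0636,-0.3556,0.003,0.3,-0.0636,-0.3556,0.003,0.3,-0.0636,-0.3556,0.003,0.3,-0.0636,-0.3556,0.003,0.3,-0.0636,-0.3556,0.003,0.3,-0.0636,-0.3556,0.003,0.3]
  claw: 0.8

```text
clock: 13.0
eef_pos: [0.4398, 0.2691, 0.1181]
orientation: [3.128, -0.275, -0.003]
wrist_force: [-0.3, 0.1, 0.6]
gripper_width: 0.0685
gripper_force: 0.0
```

```bash
python3 - <<'E'
from h import *
inc(.441,.270,.002,-100)
bot.read_camera('top')
for d in bot.regions_of('battery','top')[:2]:
    m=d['mask'].astype(np.uint8); cs=np.vstack(cv2.findContours(m,0,2)[0])[:,0]
    h=np.array([ray('top',p,.022)[:2]*1000 for p in cs]).astype(np.float32); print(d['score'],cv2.minAreaRect(h))
E
```

```text
at [0.4398 0.2691 0.1181] yang -100.1 clock 13.0 -> inc [ 0.0016 -0.0016  0.1548] turn -0.0009 tilt [-0.002  0.001 -1.   ]
0.69 ((521.4352416992188, 15.231721878051758), (50.023406982421875, 30.1611328125), 7.806182384490967)
```

Emit:
play_rows:
  increments: [0.0016,-0.001,0.06,0,0.0016,-0.001,0.11,0,0.0016,-0.001,0.14,0,0.0016,-0.001,0.154,0,0.0016,-0.001,0.154,0,0.0016,-0.001,0.154,0]

```text
clock: 13.7
eef_pos: [0.4425, 0.2706, 0.0046]
orientation: [-3.129, 0.275, -0.002]
wrist_force: [0.8, -0.1, 0.3]
gripper_width: 0.0688
gripper_force: 0.0
```

Emit:
play_rows:
  increments: [0,0,0,0,0,0,0,0,0,0,0,0,0,0,0,0,0,0,0,0,0,0,0,0]
  claw: 0

```text
clock: 14.3
eef_pos: [0.4428, 0.2711, 0.0056]
orientation: [-3.129, 0.274, -0.004]
wrist_force: [-1.5, -1.8, 8.5]
gripper_width: 0.0407
gripper_force: 60.5
```

```bash
python3 - <<'E'
from h import *
inc(.4585,.1815,.06,-100)
E
```

```text
at [0.4428 0.2711 0.0056] yang -100.0 clock 14.3 -> inc [ 0.0416  0.1139 -0.0725] turn 0.0001 tilt [ 0.003 -0.001 -1.   ]
```

Emit:
play_rows:
  increments: [0,0,-0.03,0,0,0,-0.07,0,0.042,0.114,-0.0725,0,0.042,0.114,-0.0725,0,0.042,0.114,-0.0725,0,0.042,0.114,-0.0725,0,0.042,0.114,-0.0725,0]

```text
clock: 15.0
eef_pos: [0.4576, 0.1816, 0.0584]
orientation: [-3.129, 0.274, -0.001]
wrist_force: [0.2, -0.0, -1.8]
gripper_width: 0.0406
gripper_force: 61.3
```

```bash
python3 - <<'E'
from h import *
print(bot.read_state()['gripper_width'])
inc(.4585,.1815,.026,-100)
a=save('side','s3.png');b=save('top','t3.png')
for d in bot.regions_of('ring_core','side')[:1]: print(d['bbox'],d['score'])
cv2.imwrite('pics/c4.png',np.hstack([cv2.resize(a[150:240,280:370],(400,400),interpolation=2),cv2.resize(b[110:200,280:370],(400,400),interpolation=2)])[:,:,::-1])
E
```

```text
0.040566086330008765
at [0.4576 0.1816 0.0584] yang -100.0 clock 15.0 -> inc [ 0.0012 -0.0001  0.0432] turn -0.0001 tilt [ 0.001 -0.    -1.   ]
[336.7, 185.1, 16.4, 15.9] 0.42
```

View pics/c4.png

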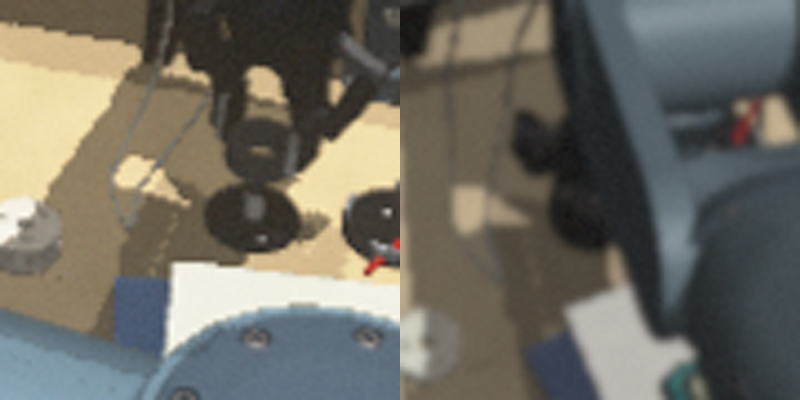

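Left (side): the ring is held at (262,150) above the post at (254,205). I'll compare both in world coordinates.

```bash
python3 - <<'E'
from h import *
f=lambda u,v:(280+u*.225,150+v*.225)
print('ring top',ray('side',f(262,133),.069),'hole',ray('side',f(265,149),.069),'expected px tcp', (proj('side',[[.4576,.1816,.069]])-[280,150])/.225)
print('post',ray('side',f(254,195),.018),'disc',ray('side',f(253,219),.004),'exp', (proj('side',[[.4585,.1815,.018],[.4585,.1815,.004]])-[280,150])/.225)
E
```

```text
ring top [0.46222766 0.18271559 0.069     ] hole [0.45015968 0.17560245 0.069     ] expected px tcp [[260.63423576 138.18658736]]
post [0.46205382 0.18162664 0.018     ] disc [0.45621984 0.17806662 0.004     ] exp [[251.86322006 198.57621503]
 [249.34092053 214.77875378]]
```

Emit:
play_rows:
  increments: [0.0012,0.0005,0.03,0,0.0012,0.0005,0.043,0,0.0012,0.0005,0.048,0,0.0012,0.0005,0.053,0,0.0012,0.0005,0.053,0,0.0012,0.0005,0.053,0]

```text
clock: 15.75
eef_pos: [0.4587, 0.1806, 0.0187]
orientation: [-3.129, 0.274, -0.001]
wrist_force: [-0.6, 0.9, -1.3]
gripper_width: 0.0405
gripper_force: 61.3
```

```bash
python3 - <<'E'
from h import *
inc(.459,.1815,.0105,-100)
a=save('side','s4.png')
cv2.imwrite('pics/c5.png',cv2.resize(a[150:240,280:370],(600,600),interpolation=2)[:,:,::-1])
E
```

```text
at [0.4587 0.1806 0.0187] yang -100.0 clock 15.75 -> inc [ 0.0002 -0.0012  0.0109] turn -0.0001 tilt [ 0.001 -0.    -1.   ]
```

View pics/c5.png

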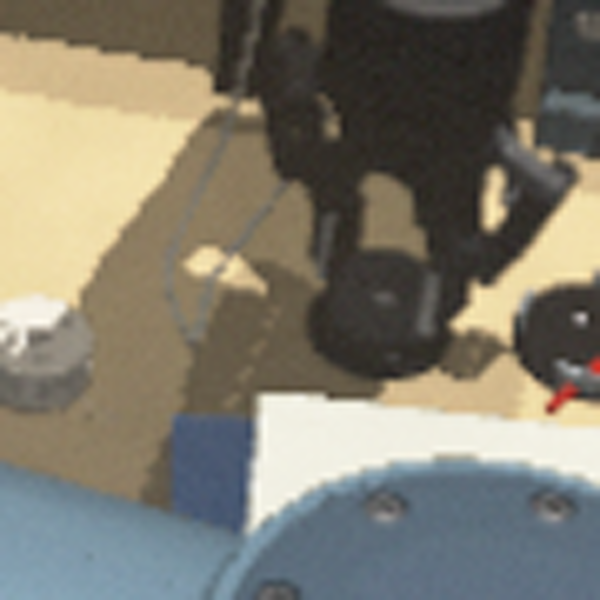

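The ring's bottom is already below the post top at (385,300), with no contact force, so it is over the post. I'll lower it and release.

Emit:
play_rows:
  increments: [0,0,0.006,0,0,0,0.01,0,0,0,0.0115,0,0,0,0.0115,0]

```text
clock: 16.2
eef_pos: [0.4581, 0.1804, 0.0097]
orientation: [3.129, -0.274, -0.001]
wrist_force: [-1.6, -1.2, 1.6]
gripper_width: 0.041
gripper_force: 61.6
```

Emit:
play_rows:
  increments: [0,0,0,0,0,0,0,0,0,0,0,0,0,0,0,0,0,0,-0.03,0,0,0,-0.08,0,0,0,-0.14,0,0,0,-0.14,0,0,0,-0.14,0]
  claw: 0.65

```text
clock: 17.1
eef_pos: [0.4594, 0.1807, 0.1159]
orientation: [-3.129, 0.274, -0.005]
wrist_force: [-0.4, -0.3, -0.4]
gripper_width: 0.0554
gripper_force: 0.0
```

```bash
python3 - <<'E'
from h import *
inc(.368,.293,.12,-100);inc(.368,.293,.12,-82);inc(.368,.293,.12,-127)
E
```

```text
at [0.4594 0.1807 0.1159] yang -100.0 clock 17.1 -> inc [-0.146  -0.1263 -0.0058] turn -0.0002 tilt [ 0.003 -0.001 -1.   ]
at [0.4594 0.1807 0.1159] yang -100.0 clock 17.1 -> inc [-0.146  -0.1263 -0.0058] turn -0.3002 tilt [ 0.003 -0.001 -1.   ]
at [0.4594 0.1807 0.1159] yang -100.0 clock 17.1 -> inc [-0.146  -0.1263 -0.0058] turn 0.4498 tilt [ 0.003 -0.001 -1.   ]
```

Emit:
play_rows:
  increments: [-0.146,-0.1263,-0.006,-0.9,-0.146,-0.1263,-0.006,-0.9,-0.146,-0.1263,-0.006,-0.9,-0.146,-0.1263,-0.006,-0.9,-0.146,-0.1263,-0.006,-0.9,-0.146,-0.1263,-0.006,-0.9,-0.146,-0.1263,-0.006,-0.9,-0.146,-0.1263,-0.006,-0.9]
  claw: 0.75

```text
clock: 17.9
eef_pos: [0.3658, 0.2923, 0.1174]
orientation: [2.913, 1.177, -0.005]
wrist_force: [-0.8, 0.4, 0.6]
gripper_width: 0.0637
gripper_force: 0.0
```

```bash
python3 - <<'E'
from h import *
inc(.368,.293,.012,-19)
def rect(cam,img,c,z,S=.05,n=300):
    g=np.linspace(-S,S,n); X,Y=np.meshgrid(c[0]+g[::-1],c[1]+g[::-1],indexing='ij') # rows: +x up; cols: +y left
    P=proj(cam,np.c_[X.ravel(),Y.ravel(),np.full(X.size,z)]).astype(np.float32)
    return cv2.remap(img,P[:,0].reshape(n,n),P[:,1].reshape(n,n),cv2.INTER_CUBIC)
avg=cv2.resize(cv2.imread('pics/avg.png'),(160,80),interpolation=cv2.INTER_AREA); full=cv2.imread('pics/top0.png'); full[120:200,250:410]=avg
for k in range(3): pass
L=[rect('top',full,(.4935,.1025),.014),rect('side',cv2.imread('pics/s1.png'),(.4935,.1025),.014)]
s=bot.read_camera('side')[:,:,::-1].copy(); cv2.imwrite('pics/s5.png',s)
L+= [rect('side',s,(.4935,.1025),.014)]
for im in L:
    cv2.line(im,(150,0),(150,300),(0,255,0),1); cv2.line(im,(0,150),(300,150),(0,255,0),1)
cv2.imwrite('pics/rect.png',cv2.resize(np.hstack(L[:2]),(800,400)))
E
```

```text
at [0.3658 0.2923 0.1174] yang -46.0 clock 17.9 -> inc [0.0032 0.0016 0.1405] turn -0.45 tilt [-0.003 -0.001 -1.   ]
```

View pics/rect.png

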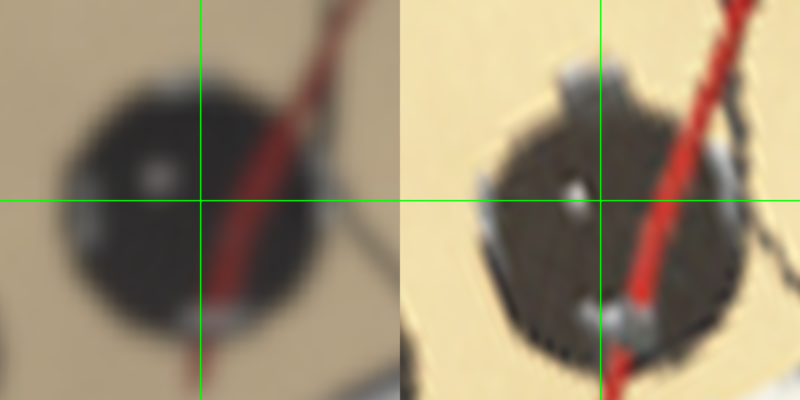

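The rectified nest has walls at about 6.8° and its centre at (0.4937, 0.1022), so the finger gaps are at −38° and 52°. I'll grasp with tool y at −20°, which is perpendicular to the tail at about −109°. Placing at −38° then puts the tail in a gap.

Emit:
play_rows:
  increments: [0.0032,0.0016,0.02,-0.2,0.0032,0.0016,0.04,-0.43,0.0032,0.0016,0.07,-0.43,0.0032,0.0016,0.11,-0.43,0.0032,0.0016,0.13,-0.43,0.0032,0.0016,0.1405,-0.43,0.0032,0.0016,0.1405,-0.43,0.0032,0.0016,0.1405,-0.43]

```text
clock: 18.75
eef_pos: [0.37, 0.2938, 0.0141]
orientation: [2.577, 1.796, 0.001]
wrist_force: [1.0, -0.2, 0.1]
gripper_width: 0.064
gripper_force: 0.0
```

```bash
python3 - <<'E'
from h import *
inc(.368,.293,.012,-20)
a=save('side','s6.png')
cv2.imwrite('pics/c6.png',cv2.resize(a[155:245,235:335],(600,540),interpolation=2)[:,:,::-1])
E
```

```text
at [0.37   0.2938 0.0141] yang -20.3 clock 18.75 -> inc [-0.0018 -0.0021  0.0029] turn -0.0042 tilt [ 0.  0. -1.]
```

View pics/c6.png

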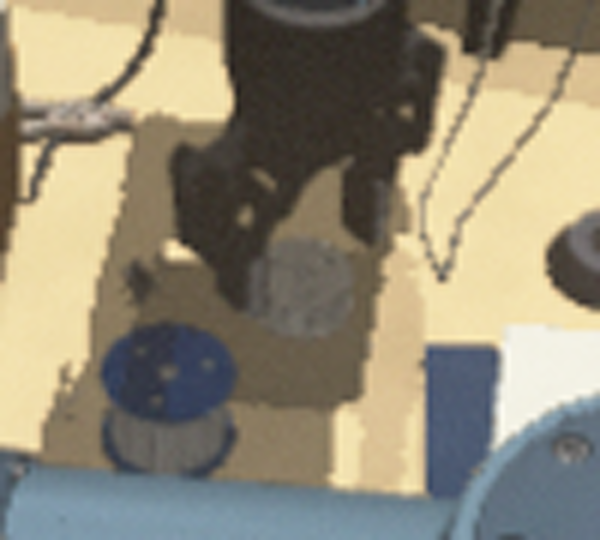

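The fingers straddle the reel (300,285), clear of the big reel and the clip. Closing now.

Emit:
play_rows:
  increments: [-0.001,0,0.003,0,-0.001,0,0.003,0,-0.001,0,0.003,0,-0.001,0,0.003,0,-0.001,0,0.003,0,-0.001,0,0.003,0,-0.001,0,0.003,0]
  claw: 0

```text
clock: 19.5
eef_pos: [0.37, 0.2932, 0.0128]
orientation: [2.577, 1.797, 0.002]
wrist_force: [-1.6, -1.1, 8.1]
gripper_width: 0.0423
gripper_force: 59.7
```

```bash
python3 - <<'E'
from h import *
inc(.4937,.1022,.08,-38.2)
E
```

```text
at [0.37   0.2932 0.0128] yang -20.2 clock 19.5 -> inc [-0.1819  0.2429 -0.0895] turn 0.2997 tilt [ 0.001  0.001 -1.   ]
```

Emit:
play_rows:
  increments: [0,0,-0.03,0,0,0,-0.07,0,0,0,-0.0895,0,-0.182,0.243,-0.0895,0.3,-0.182,0.243,-0.0895,0.3,-0.182,0.243,-0.0895,0.3,-0.182,0.243,-0.0895,0.3,-0.182,0.243,-0.0895,0.3,-0.182,0.243,-0.0895,0.3,-0.182,0.243,-0.0895,0.3,-0.182,0.243,-0.0895,0.3]

```text
clock: 20.6
eef_pos: [0.4922, 0.1027, 0.0785]
orientation: [-2.825, -1.372, 0.001]
wrist_force: [0.1, 0.3, -1.6]
gripper_width: 0.0423
gripper_force: 61.2
```

```bash
python3 - <<'E'
from h import *
print(bot.read_state()['gripper_width'])
inc(.4937,.1022,.018,-38.2)
a=save('side','s7.png')
print((proj('side',[[.494,.102,.09],[.4937,.1022,.004]])-[330,140])*6)
cv2.imwrite('pics/c7.png',cv2.resize(a[140:230,330:430],(600,540),interpolation=2)[:,:,::-1])
E
```

```text
0.04234092800611966
at [0.4922 0.1027 0.0785] yang -38.2 clock 20.6 -> inc [0.0007 0.002  0.0807] turn 0.0004 tilt [-0.    -0.001 -1.   ]
[[261.26995819 223.78050179]
 [229.00320028 364.18820736]]
```

View pics/c7.png

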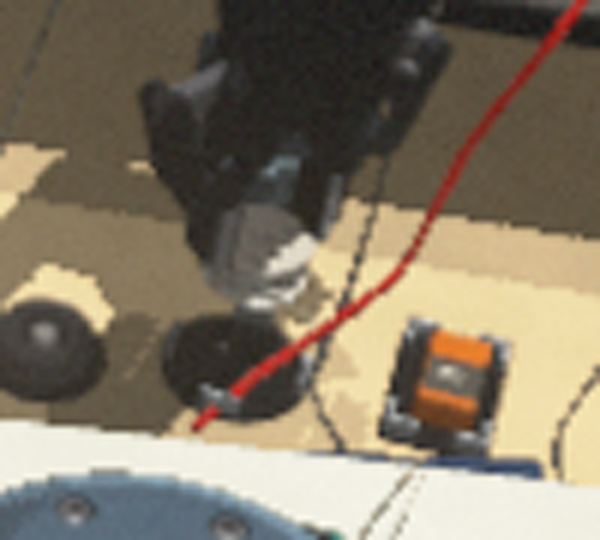

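The reel (265,245) is held above the round nest (235,370), the battery (455,380) is flat in its nest, and the ring (40,345) is over the post. I'll descend in stages and watch the force where the red lead crosses.

Emit:
play_rows:
  increments: [0.0007,0.001,0.03,0,0.0007,0.001,0.048,0,0.0007,0.001,0.058,0,0.0007,0.001,0.066,0,0.0007,0.001,0.07,0,0.0007,0.001,0.07,0]

```text
clock: 21.25
eef_pos: [0.494, 0.1019, 0.026]
orientation: [-2.826, -1.372, 0.001]
wrist_force: [0.4, -0.8, -1.1]
gripper_width: 0.0423
gripper_force: 61.2
```

```bash
python3 - <<'E'
from h import *
inc(.4937,.1022,.0175,-38.2)
a=save('side','s8.png')
cv2.imwrite('pics/c8.png',cv2.resize(a[140:230,330:430],(600,540),interpolation=2)[:,:,::-1])
E
```

```text
at [0.494  0.1019 0.026 ] yang -38.2 clock 21.25 -> inc [ 0.0001 -0.0005  0.0113] turn -0.0001 tilt [-0. -0. -1.]
```

View pics/c8.png

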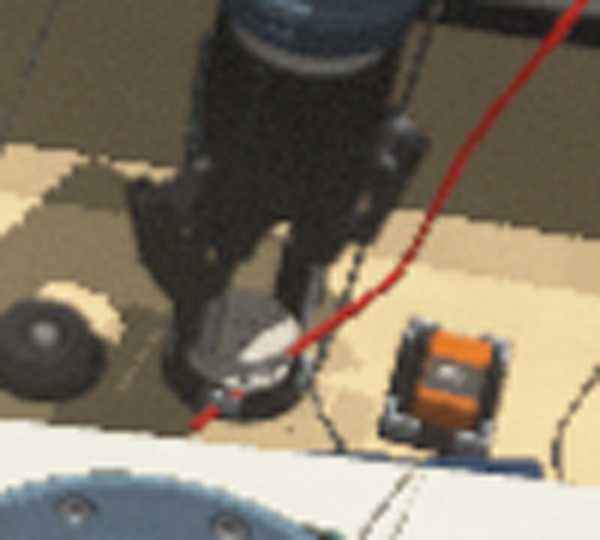

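The lead offers no resistance and the reel sits inside the walls (240,350). I'll lower it the last 8 mm and release.

Emit:
play_rows:
  increments: [0,0,0.005,0,0,0,0.009,0,0,0,0.0113,0,0,0,0.0113,0]

```text
clock: 21.7
eef_pos: [0.4938, 0.1018, 0.0174]
orientation: [-2.826, -1.372, 0.001]
wrist_force: [0.3, -0.0, -0.9]
gripper_width: 0.0424
gripper_force: 61.2
```

Emit:
play_rows:
  increments: [0,0,0,0,0,0,0,0,0,0,0,0,0,0,0,0,0,0,-0.03,0,0,0,-0.09,0,0,0,-0.15,0,0,0,-0.2,0,0,0,-0.2,0]
  claw: 0.66

```text
clock: 22.6
eef_pos: [0.4981, 0.1018, 0.1739]
orientation: [2.821, 1.37, 0.016]
wrist_force: [0.0, -0.0, 0.2]
gripper_width: 0.0563
gripper_force: 0.0
```

```bash
python3 - <<'E'
from h import *
inc(.40,.30,.2,-38.2)
a=save('side','s9.png'); b=save('top','t9.png')
cv2.imwrite('pics/c9.png',np.hstack([cv2.resize(a[170:230,310:430],(780,390),interpolation=2)])[:,:,::-1])
E
```

```text
at [0.4981 0.1018 0.1739] yang -38.2 clock 22.6 -> inc [ 0.127  -0.2658 -0.0364] turn -0.0001 tilt [ 0.007  0.009 -1.   ]
```

View pics/c9.png

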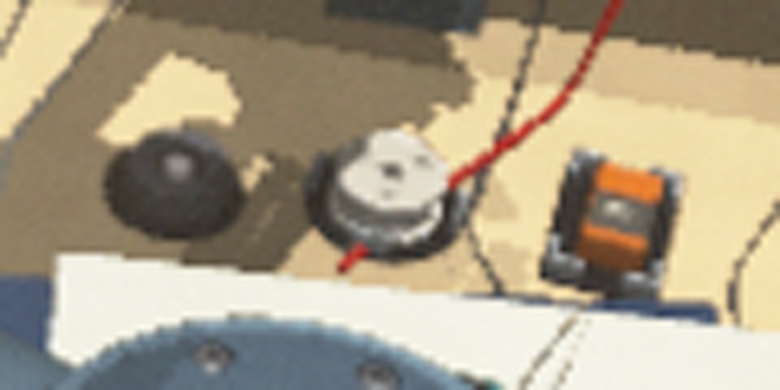

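The side crop shows the reel (393,185) in the round nest, the battery (620,215) in its nest and the ring (175,185) over the post. I'll back the arm off and check with numbers.

Emit:
play_rows:
  increments: [-0.2,-0.05,-0.1,0,-0.2,-0.05,-0.1,0,-0.2,-0.05,-0.1,0,-0.2,-0.05,-0.1,0,-0.2,-0.05,-0.1,0,-0.2,-0.05,-0.1,0,-0.2,-0.05,-0.1,0]

```text
clock: 23.4
eef_pos: [0.3717, 0.0077, 0.2414]
orientation: [-2.824, -1.371, 0.003]
wrist_force: [-0.0, 0.1, -0.9]
gripper_width: 0.0562
gripper_force: 0.0
```

```bash
python3 - <<'E'
from h import *
print(bot.read_state()['eef_pos'])
for (n,p,z) in [('side',0,0)]:
    print('exp reel top, bottom',((proj('side',[[.4937,.1022,.024],[.4937,.1022,.004]])-[310,170])*6.5).round(), 'post top, ring top',((proj('side',[[.459,.181,.018],[.459,.181,.02]])-[310,170])*6.5).round())
ring=[[.459+.022*np.cos(t),.181+.022*np.sin(t),z] for z in(.004,.02) for t in np.linspace(0,6.28,60)]
reel=[[.4937+.023*np.cos(t),.1022+.023*np.sin(t),z] for z in(.004,.024) for t in np.linspace(0,6.28,60)]
a=save('side','s10.png');b=save('top','t10.png')
o=[]
for cam,im,(r0,c0) in [('side',a,(172,310)),('top',b,(125,305))]:
    cr=cv2.resize(im[r0:r0+50,c0:c0+100],(800,400),interpolation=2)[:200*2].copy()
    cr=cv2.resize(im[r0:r0+45,c0:c0+120],(800,300),interpolation=cv2.INTER_CUBIC).copy()
    for P,col in((ring,(0,255,0)),(reel,(255,0,255))):
        for q in (proj(cam,P)-[c0,r0]+.5)*300/45:
            if 0<=q[0]<800 and 0<=q[1]<300: cr[int(q[1]),int(q[0])]=col
    o.append(cr)
cv2.imwrite('pics/c10.png',np.vstack(o)[:,:,::-1])
for n,z in [('battery',.022),('small_reel_hub',.024),('ring_core',.02)]:
  for c in ['top','side']:
    bot.read_camera(c)
    for d in bot.regions_of(n,c)[:3]:
        cs=np.vstack(cv2.findContours(d['mask'].astype(np.uint8),0,2)[0])[:,0]
        h=np.array([ray(c,q,z if c=='top' else z-.008)[:2]*1000 for q in cs]).astype(np.float32);r=cv2.minAreaRect(h); print(n,c,round(d['score'],2),np.round(r[0]),np.round(r[1]),round(r[2]))
E
```

```text
[0.37166998 0.00767668 0.24135508]
exp reel top, bottom [[386. 166.]
 [378. 200.]] post top, ring top [[175. 160.]
 [175. 157.]]
battery top 0.45 [521.  15.] [49. 30.] 8
battery side 0.5 [524.  12.] [60. 27.] 10
small_reel_hub top 0.7 [381. 732.] [35. 32.] 89
small_reel_hub top 0.64 [183. 323.] [33. 33.] 89
small_reel_hub top 0.57 [491. 105.] [45. 47.] 44
small_reel_hub side 0.71 [495. 100.] [62. 44.] 15
small_reel_hub side 0.65 [174. 319.] [42. 25.] 69
ring_core top 0.54 [455. 183.] [40. 42.] 88
ring_core side 0.57 [460. 181.] [56. 44.] 24
```

View pics/c10.png

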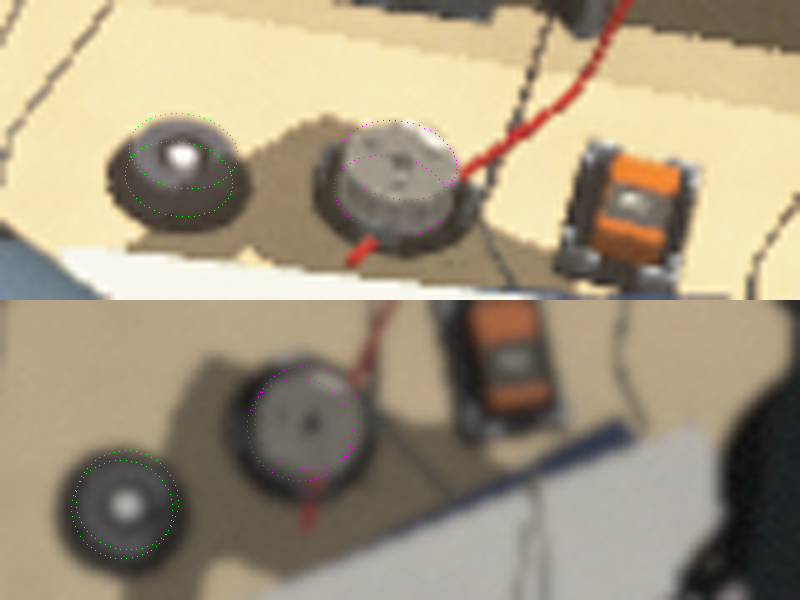

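Projected outlines of the seated poses match the ring at (183,155) and the reel at (400,165) in both views, and the battery at (635,205) is flat between its posts. Handing in.

```bash
python3 -c "
from rig import bot
print(bot.job_done())"
```

```text
the job is handed in; nothing more can be done
None
```

The battery, the small white reel and the ring core are each lying flat in their nests, checked in both camera views; the big reel and clip were left alone. The job was handed in at about 24 s of the 77 s allowed, with no verdict returned.

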